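# Open the leaf of a drill jig and hold its spring plunger back

## Robot

A 6-joint arm with a two-finger parallel gripper is mounted at the origin on a cart in front of the work surface, level with it; the furniture and walls round the work are solid. World frame = base frame: x ahead of the robot, y to its left, z up, the work surface at z = 0. Lengths are in mm, angles in degrees, forces in N, time in s.
With the tool pointing down it reaches from about 350 to 850 mm from the base axis. Payload 8.1 kg.
Tool frame: the origin (TCP) lies on the centre line of the jaws, within the pads' length; the fingertips stand 11 mm ahead of it and the grasp point (between the pads) lies 8 mm behind it; z points along the fingers, y is the direction in which the jaws open and shut (so a half turn about z gives the same grasp; the last joint's range is limited). The gripper opens to 85 mm and grips with 20 to 120 N. Pads are 22 mm wide; open, the fingers measure 114 mm over their backs; the gripper's body (76 mm by 85 mm) begins 54 mm behind the grasp point. The pads swing forward as they close: fully open they stand 13 mm farther back than shut.
Start: joints at [-81.555, 7.471, 85.268, -0, 87.261, -4.893], TCP at [138.442, -583.814, 242.292] pointing down, gripper open.
Joint ranges: [-169.43, 169.43], [-51.17, 129.36], [1.28, 143.12], [-76.62, 256.62], [0, 156.53], [-152.29, 152.29]. Speed limits (degrees/s): [136.94, 136.94, 159.86, 180, 180, 180].

## Interface

Orientations are given as [roll, pitch, yaw] about the fixed x, y, z axes, in that order (R = Rz(yaw) Ry(pitch) Rx(roll)).
In Python, from bench import telemetry, viewer, r gives the robot as it stands.
- The arm moves only by the shell command python3 -m inch 'ROWS' [FORCE]. ROWS is JSON, a list of rows, each a list of 3 entries, a list of its own where there are three numbers: the shift along the tool's x, y, z in cm, then the turn, a rotation vector about the tool's x, y, z in rad, then the opening, from 0 (shut) to 1 (fully open). A call has 1 to 20 rows; each row is the pose to reach, as a shift and turn from the pose commanded when the call began, along the tool's axes at that moment; what a row does not reach only later rows make up. A row lasts 1/10 s, in which the tool goes at most 50 mm and 8.59 degrees, less where a joint would pass 70% of its speed; a pose out of reach is approached as far as the arm can. A call with a gripper value outside its range is refused whole. The fingers move at their own pace and stop on an object; FORCE is the grip in N (left out, the last holds). Time passes only in rows, so rows that repeat a pose let the fingers close. It gives the time, the measured TCP pose, the force and the opening at its end, in the units of the state.
- telemetry.sense(): the state, without advancing time (a new reading comes with each control period).
- viewer.snapshot(name): name is "scene" or "top"; returns the picture (400x640x3 uint8, red, green, blue); there is no depth.
- viewer.camera_model(name): a dict with "fx", "fy", "cx", "cy" (pixels), "dist" ([k1, k2, p1, p2, k3] as OpenCV has them; the pictures are not rectified), "cam_to_world" (4x4, takes a point from camera to world coordinates). Camera axes: x right, y down, z forward; pixel columns grow to the right and rows downward; lengths in mm; the calibration is good to about 2 mm. A picture is of the moment at which its call begins. camera_model takes no time and is no camera call.
- r.hand_in(): hands the job in, once; it reports no verdict.
The state is a dict: "time": time; "joint_pos": joint angles; "qd": joint speeds; "joint_efforts": joint torques, N m; "tool_pos": TCP position; "tcp_rot": TCP orientation; "ft_force": force on the tool from outside, world axes, zero at the start; "wrist_torque": the same for the moment, N m; "finger_gap": finger opening in mm.
Only numpy, scipy, OpenCV 4.12 (cv2) and the standard library are available. Lean on these libraries where they do the work, as an engineer would, in place of code of your own. Each camera call takes 0.05 s, during which the arm holds its last target.

## Task

The bracket in the drill jig has been drilled, so open the jig's hinged leaf for the person who will lift the bracket out: first swing the clamp round by its upright handle until its strap is right off the leaf. Then take the knob of the spring plunger at the jig's front, pull it straight back as far as it goes so that the leaf springs up, and finish while still holding the knob there, fully back; do not let it go, because the leaf can only be shut again with the plunger back. Leave the bracket in its nest and do not disturb the other things on the bench.

Things in the scene. Friction and masses are not known exactly. Their poses are not given: they have to be found in the camera images.
- jig: Fixed part of the drill jig: dark steel base plate 200 x 110 x 14 mm, an aluminium leaf shut flat over the work (top 63 mm above the bench, bushes 67 mm). Origin: centre of the base's underside. x level from the front (plunger) to the back (hinge, at x +86 mm), y level to the clamp side, z up. A block 30 mm wide, 69 mm high at x -70 to -92 mm carries the plunger
- plunger_knob (a point): Centre of the plunger's black fluted knob, 26 mm across, 24 mm long, axis level along the jig's x. Home it lies at jig x -126 mm, y 0, 56.5 mm above the bench, beyond the base's edge (x -100 mm), free at both sides and above: pinch it from above, a finger on each side. Pulling moves it to jig -x, away from the jig. The point moves with it
- plunger (a joint): Travel of the sprung plunger in m: 0 = home, its 7 mm pin 11 mm deep in the seat hole in the leaf's front edge; 0.015 = fully back on its stop, pin clear. The spring draws it home with about 6 N at 0, rising to about 11.5 N fully back
- clamp_handle (a point): Centre, 98 mm above the bench, of the clamp's upright black round handle, 15 to 19 mm thick, which stands 73 to 113 mm above the bench at the outer end of a flat steel strap 18 mm wide. The point moves with the clamp. The handle can be pinched from above in any direction and may turn in the fingers
- clamp_pivot (a point): Upright axis of the swing clamp, at jig x +10 mm, y +58 mm, on the strap's top, 73 mm above the bench; a nut there stands 11 mm higher. The handle is 60 mm away from it. Fixed to the jig
- clamp (a joint): Angle a of the clamp in rad. At 0 its nose lies across the leaf and the handle points to jig +y; a grows as the handle swings clockwise seen from above, towards jig +x: handle = pivot + 60 mm x (sin a, cos a) in jig x, y. The nose is right off the leaf from 1.25; stop at 1.5. Stiff (about 2 N at the handle), stays where left. Starts between 0 and 0.4
- leaf (a joint): Angle of the hinged leaf in rad: 0 = shut flat over the bracket; 1.15 = fully open, front edge up and towards the hinge end. Its own spring lifts it in about a second once both the clamp's nose and the plunger's pin are off it
- bracket: The drilled aluminium angle bracket, 108 x 56 x 31 mm, lying in the jig's nest under the leaf; it stays there. Origin: near its bend, at the middle of the short leg's outer face
- finished_bracket: A finished bracket of the same kind lying on its long leg (short leg up, 31 mm) on the bench beside the jig (jig -y); a bystander. Origin: near its bend, 16 mm above the bench
- spanner: Small steel combination spanner, 138 mm long, lying on the bench beside the jig (jig -y); a bystander. Origin: centre of its underside
- deburr_stone: Brown oil stone, 75 x 25 x 14 mm, lying on the bench to the right; a bystander. Origin: centre of its underside
- micrometer: Micrometer with a blue frame, 131 x 47 x 18 mm, lying on the bench to the right; a bystander. Origin: centre of its underside

How it is judged:
By the outcome, as a careful person would: the job done as asked, in the order asked, and still so for the second after the job is handed in, while the arm keeps its last pose, push and grip.
It also fails if it takes over 45 s, if anything falls off the work surface, if the arm or the gripper's body presses on something with over 40 N, if the wrist force passes 120 N, or if a joint passes its speed limit or range.

## Working session

There is one attempt and no reset: what is moved stays moved. The work goes in short steps, Python scripts to look and compute and a shell command to move; the robot and the scene stay as the last step left them, time stands still between calls to the robot, and variables do not carry over. Pictures are saved under pics/ and viewed, and the job is handed in when it is done.

```bash
ls; mkdir -p pics
python3 - <<'E'
from bench import telemetry, viewer
import cv2,json
for n in("scene","top"):
    im=viewer.snapshot(n); cv2.imwrite(f"pics/{n}0.png",im[:,:,::-1])
    m=viewer.camera_model(n); print(n,m)
print(telemetry.sense())
E
```

```text
pics
scene {'fx': 437.0178321428777, 'fy': 437.0178321428777, 'cx': 321.5339493352396, 'cy': 206.68421774874173, 'dist': array([-0.00184283,  0.        ,  0.        ,  0.        ,  0.        ]), 'cam_to_world': array([[ 6.21687294e-01,  5.33804431e-01, -5.73199563e-01,
         1.23507159e+03],
       [ 7.83265464e-01, -4.23360793e-01,  4.55259104e-01,
        -5.43868838e+02],
       [ 3.49105726e-04, -7.31996222e-01, -6.81308601e-01,
         9.57172565e+02],
       [ 0.00000000e+00,  0.00000000e+00,  0.00000000e+00,
         1.00000000e+00]])}
top {'fx': 370.99662242664857, 'fy': 370.99662242664857, 'cx': 321.21128199785466, 'cy': 201.99300628855673, 'dist': array([-0.01454176,  0.        ,  0.        ,  0.        ,  0.        ]), 'cam_to_world': array([[ 2.33713510e-04, -9.94677706e-01,  1.03034975e-01,
         4.07816946e+02],
       [-9.99948342e-01,  8.14547731e-04,  1.01316461e-02,
         6.04172031e+01],
       [-1.01616494e-02, -1.03032021e-01, -9.94626133e-01,
         1.07019886e+03],
       [ 0.00000000e+00,  0.00000000e+00,  0.00000000e+00,
         1.00000000e+00]])}
{'time': 0.1, 'joint_pos': array([-8.15537988e+01,  7.51004687e+00,  8.53232836e+01,  1.22194399e-04,
        8.72606944e+01, -4.89342489e+00]), 'qd': array([-0.00872529, -0.07595275, -0.19429726,  0.06364252, -0.07197348,
        0.13313168]), 'joint_efforts': array([ 4.78057973e-04, -5.70951498e+01, -5.01943374e+01, -1.93028109e-04,
        8.09724588e-03, -7.02170183e-06]), 'tool_pos': array([ 138.38305821, -583.34032793,  241.35462295]), 'tcp_rot': array([-1.79906328e+02, -8.14216389e-03,  1.33396135e+01]), 'ft_force': array([-0.22034896,  0.43871858, -0.56734822]), 'wrist_torque': array([0.0087524 , 0.01278016, 0.00771142]), 'finger_gap': 85.25748661594142}
```

View pics/scene0.png

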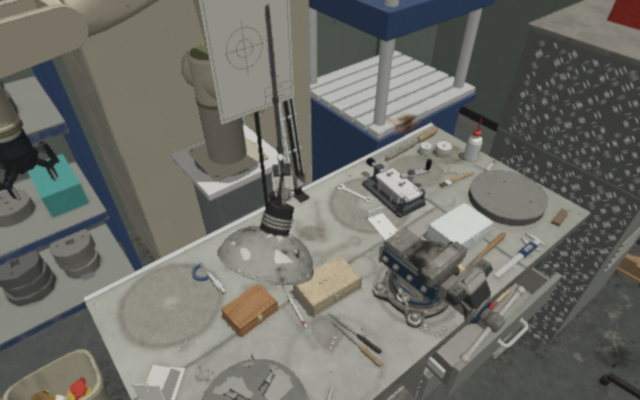

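View pics/top0.png

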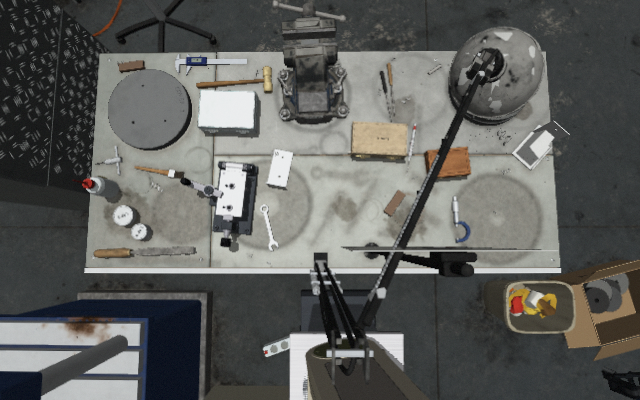

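```bash
cat > h.py <<'E'
import numpy as np, cv2
from bench import telemetry, viewer
def ray(n,uv):
    m=viewer.camera_model(n);K=np.array([[m['fx'],0,m['cx']],[0,m['fy'],m['cy']],[0,0,1.]])
    p=cv2.undistortPoints(np.array([[uv]],float),K,m['dist'])[0,0]
    T=m['cam_to_world'];d=T[:3,:3]@np.array([p[0],p[1],1]);return T[:3,3],d/np.linalg.norm(d)
def onz(n,uv,z):
    o,d=ray(n,uv);return o+d*(z-o[2])/d[2]
def tri(a,b):
    o1,d1=ray('scene',a);o2,d2=ray('top',b)
    s=np.linalg.lstsq(np.c_[d1,-d2],o2-o1,rcond=None)[0]
    p,q=o1+s[0]*d1,o2+s[1]*d2;return (p+q)/2,np.linalg.norm(p-q)
def proj(n,P):
    m=viewer.camera_model(n);K=np.array([[m['fx'],0,m['cx']],[0,m['fy'],m['cy']],[0,0,1.]])
    T=np.linalg.inv(m['cam_to_world']);P=np.atleast_2d(np.array(P,float))
    return cv2.projectPoints(P,cv2.Rodrigues(T[:3,:3])[0],T[:3,3],K,m['dist'])[0][:,0]
def crop(src,dst,u0,v0,u1,v1,s):
    im=cv2.imread(src)[v0:v1,u0:u1];cv2.imwrite(dst,cv2.resize(im,None,fx=s,fy=s,interpolation=cv2.INTER_CUBIC))
E
python3 - <<'E'
from h import *
crop('pics/top0.png','pics/t1.png',160,140,310,260,5)
crop('pics/scene0.png','pics/s1.png',330,140,450,250,5)
crop('pics/scene0.png','pics/s2.png',180,0,340,300,2)
crop('pics/top0.png','pics/t2.png',280,20,580,400,1.5) if 0 else cv2.imwrite('pics/t2.png',cv2.resize(cv2.imread('pics/top0.png')[20:400,280:580],None,fx=1.55,fy=1.55,interpolation=cv2.INTER_CUBIC))
E
```

```text
(no output)
```

View pics/t1.png

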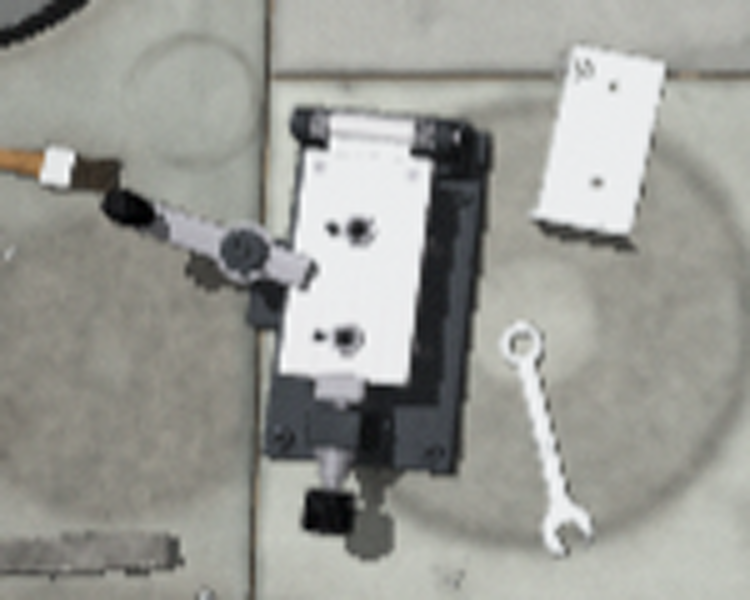

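View pics/s1.png

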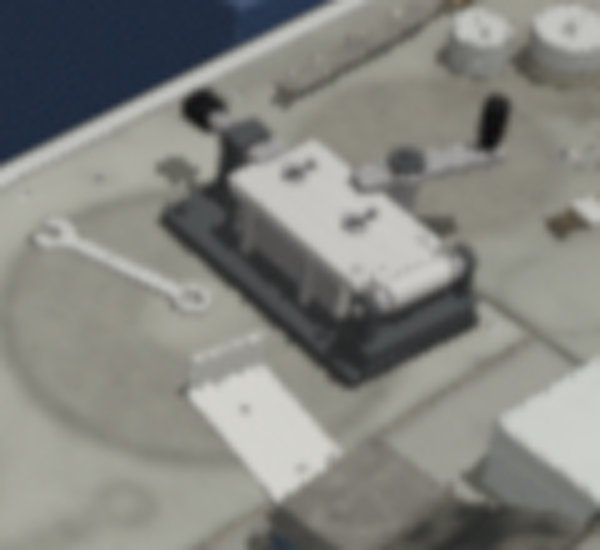

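View pics/s2.png

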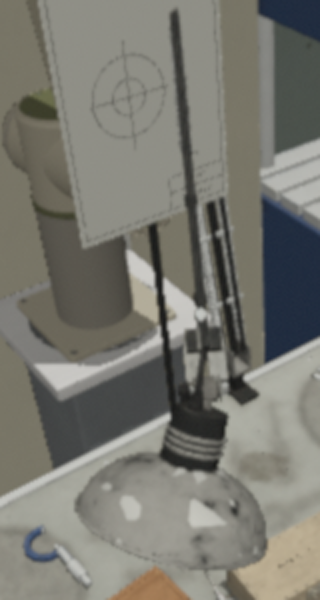

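View pics/t2.png

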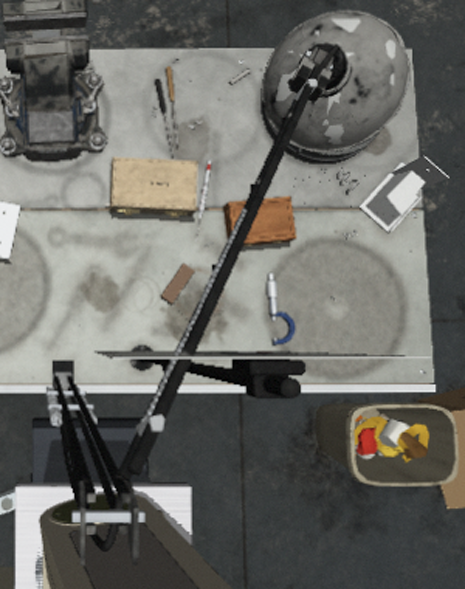

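Run:
```python
from h import *
np.set_printoptions(precision=0,suppress=True)
for nm,a,b in [("elbow",(267,6),(351,349)),("lampneck",(280,207),(486,68)),("base",(302,196),(321,256)),
  ("panelBR/L?",(222,123),(559,251)),("panelBR2",(292,98),(341,247)),("boomjoint",(280,165),(375,300)),("lampcap",(278,212),(488,65))]:
    print(nm,*tri(a,b))
# edges of shade on top at z guesses
np.set_printoptions(precision=1,suppress=True)
t=lambda u,v:(160+u/5-.4,140+v/5-.4)
for nm,uv,z in [("knob",t(329,510),56.5),("handle top",t(128,207),113),("pivot nut",t(243,250),84),
  ("base FL",t(268,458),14),("base FR",t(455,472),14),("base BR",t(490,128),14),
  ("leaf FL",t(280,375),63),("leaf FR",t(408,383),63),("leafBL",t(306,150),63),("leafBR",t(434,158),63),("bushF",t(347,338),67),("bushB",t(358,230),67),
  ("spanner top",t(520,342),3),("brk",t(600,140),3),("micrometer",(460,215),10),("stone",(395,203),14),("shadeL",(449,80),200),("shadeB",(495,125),200)]:
    print(nm,onz('top',uv,z))
s=lambda u,v:(330+u/5-.4,140+v/5-.4)
for nm,uv,z in [("knob",s(205,112),56.5),("handle top",s(494,100),113),("pivot nut",s(406,155),84)]: print(nm,onz('scene',uv,z))
```

```text
elbow [279.  35. 593.] 17.486220517125457
lampneck [ 727. -239.  409.] 1.462144017937145
base [363.  70.  14.] 3.9378209340414836
panelBR/L? [ 429. -250.  476.] 127.35303985495385
panelBR2 [395.  30. 395.] 4.931694587738145
boomjoint [298. -22. 156.] 98.50733416486977
lampcap [ 734. -246.  406.] 2.0385529658023143
knob [404.4 332.   56.5]
handle top [562.7 427.2 113. ]
pivot nut [543.8 374.9  84. ]
base FL [433.8 379.1  14. ]
base FR [425.9 272.   14. ]
base BR [624.6 255.6  14. ]
leaf FL [477.8 359.1  63. ]
leaf FR [473.4 288.8  63. ]
leafBL [602.4 348.4  63. ]
leafBR [597.8 277.3  63. ]
bushF [497.7 321.8  67. ]
bushB [557.1 317.3  67. ]
spanner top [501. 238.   3.]
brk [619.6 193.    3. ]
micrometer [ 480.  -325.4   10. ]
stone [ 514.2 -139.7   14. ]
shadeL [ 797.1 -242.6  200. ]
shadeB [ 684.  -349.1  200. ]
knob [406.3 327.2  56.5]
handle top [564.2 426.6 113. ]
pivot nut [545.5 370.7  84. ]
```

Run:
```python
from h import *
np.set_printoptions(precision=0,suppress=True)
for z in (0,200,400,600,800): print(z,proj('top',[0,0,z]),proj('scene',[0,0,z]))
print("TCP",proj('top',[138,-583,242]),proj('scene',[138,-583,242]),proj('scene',[138,-583,500]))
print("panel BL",onz('scene',(222,123),395), [onz('top',(559,251),z) for z in (400,600,800)])
crop('pics/top0.png','pics/t3.png',300,230,500,400,4)
crop('pics/scene0.png','pics/s3.png',0,0,340,230,2.35)
```

```text
0 [[347. 389.]] [[229. 155.]]
200 [[352. 424.]] [[220. 107.]]
400 [[361. 482.]] [[210.  49.]]
600 [[377. 592.]] [[197. -22.]]
800 [[419. 874.]] [[ 181. -111.]]
TCP [[624. 366.]] [[ 38. 189.]] [[-16.  96.]]
panel BL [ 386. -172.  395.] [array([ 389., -359.,  400.]), array([ 394., -234.,  600.]), array([ 400., -109.,  800.])]
```

View pics/t3.png

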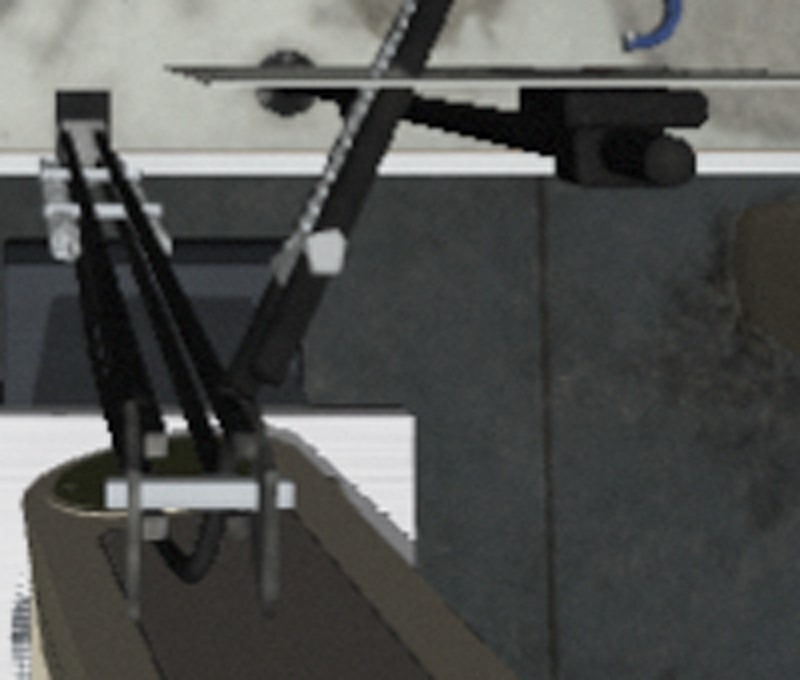

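View pics/s3.png

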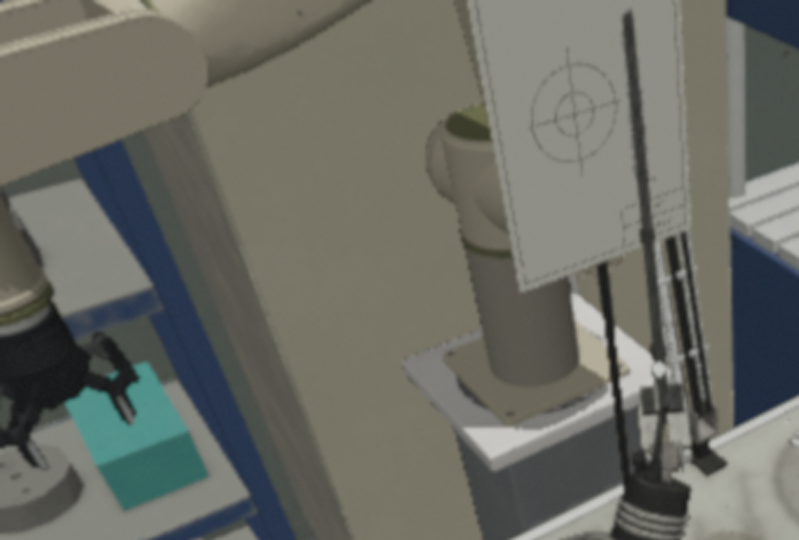

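Run:
```python
from h import *
np.set_printoptions(precision=0,suppress=True)
print(tri((267,5),(400,248)),tri((267,5),(381,292)))
# boom line: plane from scene (267,5)-(280,200) intersect with top rays
def plane(n,a,b):
    o,d1=ray(n,a);_,d2=ray(n,b);return o,np.cross(d1,d2)
o,nn=plane('scene',(267.5,6),(276,113))
for uv in [(484,72),(450,135),(420,205),(402,247),(381,292),(365,325),(355,345)]:
    p,d=ray('top',uv);t=nn@(o-p)/(nn@d);print(uv,p+d*t)
# thin stick & lower arm
print('lower')
o,nn=plane('top',(321,262),(350,345))
for uv in [(302,196),(298,170),(291,130),(285,100)]:
    p,d=ray('scene',uv);t=nn@(o-p)/(nn@d);print(uv,p+d*t)
crop('pics/top0.png','pics/t4.png',330,235,480,275,5)
crop('pics/scene0.png','pics/s4.png',210,0,310,130,4.5)
```

```text
(array([399., -27., 637.]), np.float64(1.8897660536987497)) (array([349.,  -3., 620.]), np.float64(8.31807169736852))
(484, 72) [ 689. -207.  473.]
(450, 135) [ 570. -134.  508.]
(420, 205) [453. -61. 598.]
(402, 247) [400. -28. 639.]
(381, 292) [353.   1. 667.]
(365, 325) [322.  20. 683.]
(355, 345) [305.  31. 690.]
lower
(302, 196) [354.  74.   5.]
(298, 170) [346.  68. 111.]
(291, 130) [333.  59. 255.]
(285, 100) [322.  52. 350.]
```

View pics/t4.png

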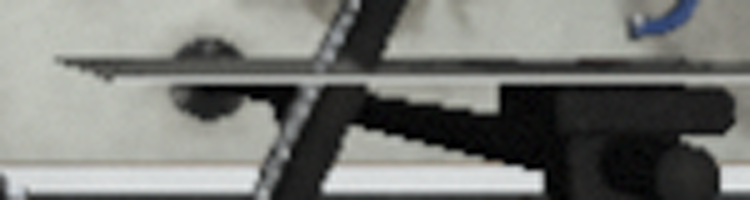

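View pics/s4.png

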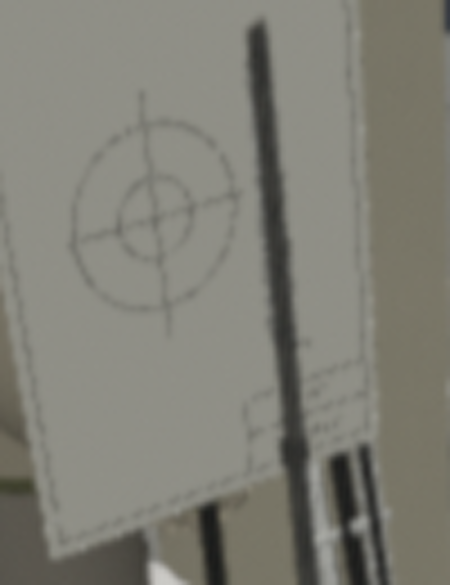

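```bash
python3 -m inch '[[[0,0,-5],[0,0,0],1],[[0,-2,-10],[0,0,0],1],[[0,-4,-14],[0,0,0],1],[[0,-6,-18],[0,0,0],1],[[0,-8,-22],[0,0,0],1],[[0,-8,-22],[0,0,0],1]]'; python3 -c "
from h import *
s=telemetry.sense();print(s['joint_pos'],s['tool_pos'],s['tcp_rot'],s['ft_force'])"
python3 -m inch '[[[0,0,-5],[0,0,0],1],[[0,-4,-8],[0,0,0],1],[[0,-8,-10],[0,0,0],1],[[0,-12,-10],[0,0,0],1],[[0,-12,-10],[0,0,0],1]]'; python3 -c "
from h import *
s=telemetry.sense();print(s['joint_pos'],s['tool_pos'],s['tcp_rot'],s['ft_force'])"
```

```text
time: 0.7
tool_pos: [119.9, -505.4, 470.2]
tcp_rot: [179.4, 0.1, 13.3]
ft_force: [-0.4, 0.4, 1.2]
finger_gap: 85.5
[-8.23113823e+01 -4.12857949e+00  7.34573925e+01 -4.24691076e-03
  1.10024427e+02 -5.65581672e+00] [ 119.8761193  -505.44430647  470.1830552 ] [1.79356779e+02 6.76926095e-02 1.33425777e+01] [-0.36373121  0.44448725  1.22496116]
time: 1.2
tool_pos: [91.8, -386.1, 564.9]
tcp_rot: [179.7, 0.0, 13.3]
ft_force: [0.5, -0.1, 0.3]
finger_gap: 85.5
[-8.40320422e+01 -1.68684889e+01  7.41371260e+01 -7.38537842e-03
  1.22437056e+02 -7.37384170e+00] [  91.80239882 -386.09657767  564.92854261] [1.79708924e+02 4.39333892e-02 1.33377106e+01] [ 0.5446126  -0.0818658   0.33952241]
```

Run:
```python
import numpy as np
J=np.array([[-81.554,7.510,85.323,0,87.2607],[-82.311,-4.1286,73.4574,0,110.0244],[-84.032,-16.8685,74.137,0,122.437]])
P=np.array([[138.383,-583.34,241.355],[119.876,-505.444,470.183],[91.80,-386.10,564.93]])
A=[];b=[]
for j,p in zip(np.radians(J),P):
    az=j[0];u=np.array([np.cos(az),np.sin(az)]);v=np.array([-np.sin(az),np.cos(az)])
    print(p[:2]@u,p[:2]@v)
    A.append([1,np.sin(j[1]),np.sin(j[1]+j[2]),0]);b.append(p[:2]@u)
    A.append([0,np.cos(j[1]),np.cos(j[1]+j[2]),1]);b.append(p[2])
print(np.linalg.lstsq(np.array(A),np.array(b),rcond=None))
```

```text
597.3388312371427 51.20284157392393
516.9384255998029 51.171834542031405
393.55210582624596 51.158479255420765
(array([  1.15334643, 273.43677852, 564.79858681,  -1.95722489]), array([74.29631938]), np.int32(4), array([2.56200462, 2.30070514, 0.31446224, 0.20976573]))
```

Run:
```python
from h import *
for n in("scene","top"):
    cv2.imwrite(f"pics/{n}1.png",viewer.snapshot(n)[:,:,::-1])
a=cv2.imread('pics/scene1.png')[:300,:450];b=cv2.imread('pics/top1.png')[200:,280:]
cv2.imwrite('pics/c1.png',cv2.resize(a,None,fx=1.7,fy=1.7));cv2.imwrite('pics/c2.png',cv2.resize(b,None,fx=2,fy=2))
```

```text
(no output)
```

View pics/c1.png

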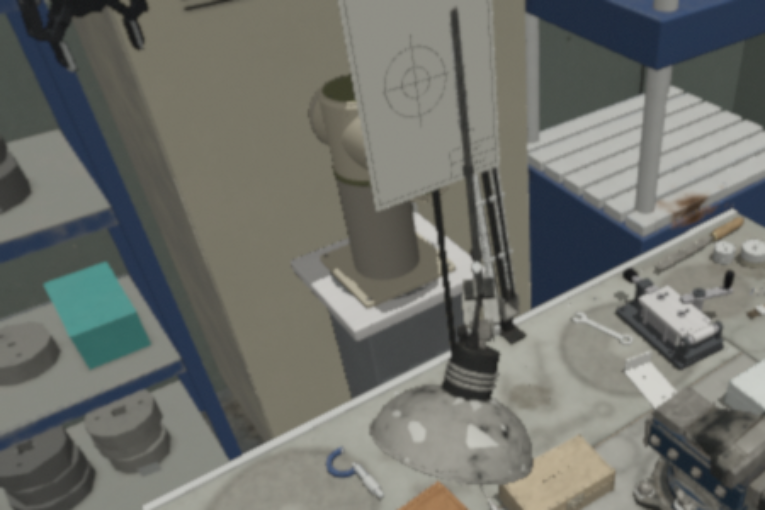

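View pics/c2.png

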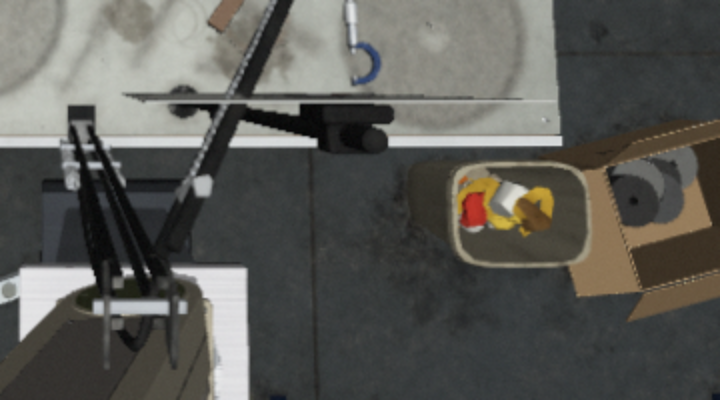

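Run:
```python
from h import *
np.set_printoptions(precision=0,suppress=True)
a=cv2.imread('pics/scene0.png')[0:140,300:500];b=cv2.imread('pics/top0.png')[260:400,0:220]
cv2.imwrite('pics/d1.png',np.hstack([cv2.resize(a,(571,400)),cv2.resize(b,(220,400)) if 0 else cv2.resize(b,(229,146)).repeat(1,0) if 0 else np.zeros((400,1,3),np.uint8)]))
cv2.imwrite('pics/d2.png',cv2.resize(b,None,fx=3.5,fy=3.5))
```

```text
(no output)
```

View pics/d1.png

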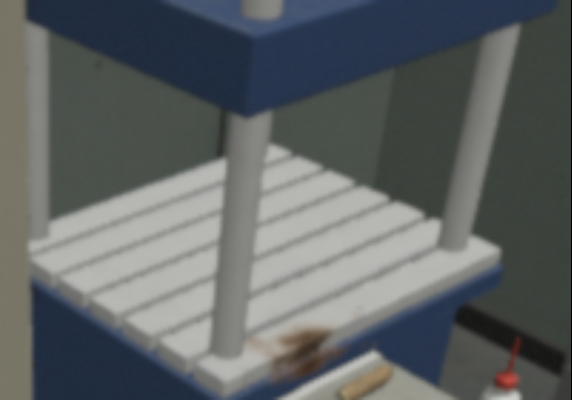

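View pics/d2.png

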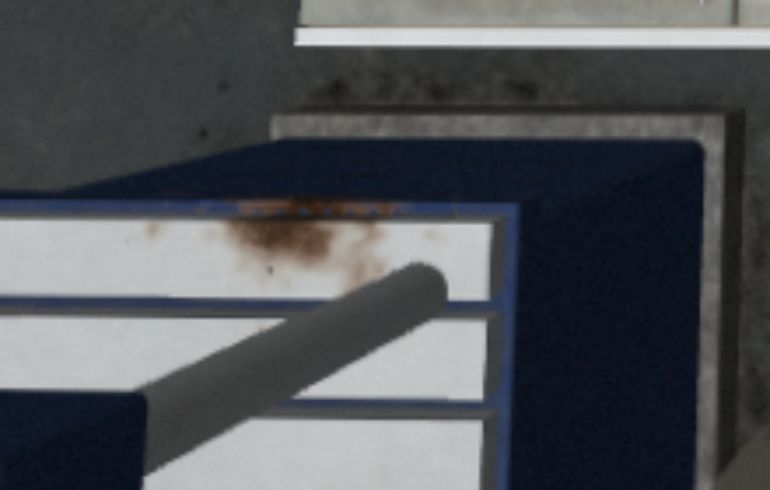

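Run:
```python
from h import *
np.set_printoptions(precision=0,suppress=True)
print(tri((377,136),(148,319)),tri((390,13),(42,373)),tri((382,123),(125,335)))
# black box behind panel
print([onz('top',(457,262),z) for z in (0,200,400)],[onz('top',(372,250),z) for z in (0,200,400)])
print('bracket tips',[onz('top',(333,382),z) for z in (650,690,720)])
print('uarm end',[onz('top',(345,338),z) for z in (0,200,400,600)])
```

```text
(array([171., 598., -75.]), np.float64(1.2764987603469078)) (array([195., 550., 436.]), np.float64(34.53646533233654)) (array([129., 660., -57.]), np.float64(8.467010751241853))
[array([ 347., -316.,    0.]), array([ 358., -245.,  200.]), array([ 369., -175.,  400.])] [array([381., -74.,   0.]), array([386., -49., 200.]), array([391., -24., 400.])]
bracket tips [array([255.,  52., 650.]), array([269.,  53., 690.]), array([280.,  53., 720.])]
uarm end [array([136.,   5.,   0.]), array([187.,  15., 200.]), array([238.,  26., 400.]), array([288.,  36., 600.])]
```

Run:
```python
import numpy as np
a=np.array([.992,.128,0]);o=np.array([-.128,.992,0]);u=np.array([0,0,-1.])
L=250
for k in range(1,14):
    f=k/13;th=1.57*f
    w=np.array([-143,85])*f
    t=w+L*np.array([np.sin(th),1-np.cos(th)])
    p=(t[0]*o+t[1]*u)/10; print(np.round(p,1).tolist(),np.round(-th*a,3).tolist())
```

```text
[-0.2, 1.9, -0.8] [-0.12, -0.015, -0.0]
[-0.5, 3.7, -2.0] [-0.24, -0.031, -0.0]
[-0.7, 5.5, -3.6] [-0.359, -0.046, -0.0]
[-0.9, 7.2, -5.5] [-0.479, -0.062, -0.0]
[-1.1, 8.6, -7.7] [-0.599, -0.077, -0.0]
[-1.3, 9.9, -10.2] [-0.719, -0.093, -0.0]
[-1.4, 10.9, -13.0] [-0.839, -0.108, -0.0]
[-1.5, 11.7, -16.0] [-0.958, -0.124, -0.0]
[-1.6, 12.1, -19.3] [-1.078, -0.139, -0.0]
[-1.6, 12.3, -22.7] [-1.198, -0.155, -0.0]
[-1.6, 12.1, -26.2] [-1.318, -0.17, -0.0]
[-1.5, 11.5, -29.8] [-1.438, -0.186, -0.0]
[-1.4, 10.6, -33.5] [-1.557, -0.201, -0.0]
```

```bash
python3 -m inch '[[[-0.2,1.9,-0.8],[-0.12,-0.015,0],1],[[-0.5,3.7,-2],[-0.24,-0.031,0],1],[[-0.7,5.5,-3.6],[-0.36,-0.046,0],1],[[-0.9,7.2,-5.5],[-0.48,-0.062,0],1],[[-1.1,8.6,-7.7],[-0.6,-0.077,0],1],[[-1.3,9.9,-10.2],[-0.72,-0.093,0],1]]'; python3 -c "
from h import *
s=telemetry.sense();print(s['joint_pos'],s['tool_pos'],s['tcp_rot'],s['ft_force'])"
```

```text
time: 1.9
tool_pos: [102.8, -490.4, 663.7]
tcp_rot: [138.5, 4.9, 11.5]
ft_force: [0.2, -0.2, 0.3]
finger_gap: 85.5
[-8.40452374e+01 -3.36474790e+01  8.43950087e+01  2.52099085e-02
  8.75432684e+01 -7.37827653e+00] [ 102.78402539 -490.38279372  663.69580259] [138.52541922   4.88212702  11.49216075] [ 0.19655771 -0.22402692  0.32603468]
```

```bash
cat > fit.py <<'E'
import numpy as np
from scipy.optimize import least_squares
J=np.array([[-81.554,7.510,85.323,0,87.2607],[-82.311,-4.1286,73.4574,0,110.0244],[-84.032,-16.8685,74.137,0,122.437],[-84.045,-33.647,84.395,0,87.543]])
P=np.array([[138.383,-583.34,241.355],[119.876,-505.444,470.183],[91.80,-386.10,564.93],[102.784,-490.383,663.696]])
def fk(x,j):
    a1,L2,L3,e,Lt,h=x;j2,s,t=np.radians(j[1]),np.radians(j[1]+j[2]),np.radians(j[1]+j[2]+j[4])
    r=a1+L2*np.sin(j2)+L3*np.sin(s)+e*np.cos(s)+Lt*np.sin(t)
    z=h+L2*np.cos(j2)+L3*np.cos(s)-e*np.sin(s)+Lt*np.cos(t);return np.array([r,z])
def res(x):
    o=[]
    for j,p in zip(J,P):
        az=np.radians(j[0]);o+=list(fk(x,j)-[p[:2]@[np.cos(az),np.sin(az)],p[2]])
    return o
s=least_squares(res,[0,400,450,0,250,400]);print(s.x,s.fun)
E
python3 fit.py
```

```text
[-9.07971734e-03  3.69083948e+02  5.53408496e+02  6.15992414e+01
  3.53786487e+02  3.18098811e+02] [ 9.99430632e-05 -4.23542389e-04 -3.35124136e-04  1.91191385e-04
 -4.14452680e-04  1.91380642e-03  6.49633828e-04 -1.68145528e-03]
```

```bash
python3 -m inch '[[[-0.35,2.7,-2.2],[0,0,0],0.5],[[-0.7,5.5,-4.4],[0,0,0],0.5],[[-1.05,8.3,-6.6],[0,0,0],0.5],[[-1.4,11,-8.8],[0,0,0],0.5],[[-1.75,13.8,-11],[0,0,0],0.5],[[-2.1,16.6,-13.2],[0,0,0],0.5],[[-2.1,16.6,-13.2],[0,0,0],0.5]]'
cat > st.py <<'E'
from h import *
np.set_printoptions(precision=2,suppress=True)
s=telemetry.sense();print(s['joint_pos'],s['tool_pos'],s['tcp_rot'],s['ft_force'],s['finger_gap'])
E
python3 st.py
```

```text
time: 2.6
tool_pos: [107.2, -528.7, 876.5]
tcp_rot: [138.5, 4.9, 11.5]
ft_force: [0.4, 0.8, -1.0]
finger_gap: 42.9
[-83.97  -3.32  32.39  -0.04 109.16  -7.32] [ 107.15 -528.68  876.5 ] [138.46   4.89  11.48] [ 0.39  0.84 -1.04] 42.9028985063186
```

Run:
```python
import numpy as np
from scipy.spatial.transform import Rotation as R
p=np.array([107.15,-528.68,0]);M=R.from_euler('xyz',[138.46,4.89,11.48],degrees=True)
zt=M.inv().apply([0,0,1])
for k in range(1,13):
    f=np.radians(4.9*k);d=R.from_rotvec([0,0,f]).apply(p)-p
    print([np.round(M.inv().apply(d)/10,1).tolist(),np.round(zt*f,3).tolist(),.5],end=',')
```

```text
[[4.6, 0.1, -0.4], [-0.007, 0.057, -0.064], 0.5],[[9.1, -0.1, -1.1], [-0.015, 0.113, -0.128], 0.5],[[13.6, -0.5, -2.0], [-0.022, 0.17, -0.191], 0.5],[[18.0, -1.3, -3.2], [-0.029, 0.226, -0.255], 0.5],[[22.3, -2.4, -4.6], [-0.036, 0.283, -0.319], 0.5],[[26.4, -3.7, -6.3], [-0.044, 0.339, -0.383], 0.5],[[30.3, -5.3, -8.2], [-0.051, 0.396, -0.446], 0.5],[[34.0, -7.1, -10.2], [-0.058, 0.452, -0.51], 0.5],[[37.4, -9.2, -12.5], [-0.066, 0.509, -0.574], 0.5],[[40.6, -11.6, -14.9], [-0.073, 0.565, -0.638], 0.5],[[43.4, -14.1, -17.5], [-0.08, 0.622, -0.702], 0.5],[[46.0, -16.8, -20.2], [-0.087, 0.678, -0.765], 0.5],
```

```bash
python3 -m inch '[[[4.6,0.1,-0.4],[-0.007,0.057,-0.064],0.5],[[9.1,-0.1,-1.1],[-0.015,0.113,-0.128],0.5],[[13.6,-0.5,-2],[-0.022,0.17,-0.191],0.5],[[18,-1.3,-3.2],[-0.029,0.226,-0.255],0.5],[[22.3,-2.4,-4.6],[-0.036,0.283,-0.319],0.5],[[26.4,-3.7,-6.3],[-0.044,0.339,-0.383],0.5],[[30.3,-5.3,-8.2],[-0.051,0.396,-0.446],0.5],[[34,-7.1,-10.2],[-0.058,0.452,-0.51],0.5],[[37.4,-9.2,-12.5],[-0.066,0.509,-0.574],0.5],[[40.6,-11.6,-14.9],[-0.073,0.565,-0.638],0.5],[[43.4,-14.1,-17.5],[-0.08,0.622,-0.702],0.5],[[46,-16.8,-20.2],[-0.087,0.678,-0.765],0.5]]'; python3 st.py
```

```text
time: 3.8
tool_pos: [510.3, -178.5, 872.7]
tcp_rot: [138.8, 4.7, 70.5]
ft_force: [-0.5, -0.3, -0.2]
finger_gap: 42.9
[-24.62  -3.36  32.83  -0.15 109.12  -6.98] [ 510.31 -178.48  872.71] [138.81   4.68  70.49] [-0.55 -0.34 -0.24] 42.86892753773584
```

```bash
python3 -m inch '[[[4.6,0.1,-0.4],[-0.007,0.057,-0.064],0.5],[[9.1,-0.1,-1.1],[-0.015,0.113,-0.128],0.5],[[13.6,-0.5,-2],[-0.022,0.17,-0.191],0.5],[[18,-1.3,-3.2],[-0.029,0.226,-0.255],0.5],[[22.3,-2.4,-4.6],[-0.036,0.283,-0.319],0.5],[[26.4,-3.7,-6.3],[-0.044,0.339,-0.383],0.5],[[30.3,-5.3,-8.2],[-0.051,0.396,-0.446],0.5],[[34,-7.1,-10.2],[-0.058,0.452,-0.51],0.5],[[37.4,-9.2,-12.5],[-0.066,0.509,-0.574],0.5],[[40.6,-11.6,-14.9],[-0.073,0.565,-0.638],0.5],[[43.4,-14.1,-17.5],[-0.08,0.622,-0.702],0.5],[[46,-16.8,-20.2],[-0.087,0.678,-0.765],0.5],[[46,-16.8,-20.2],[-0.087,0.678,-0.765],0.5]]'; python3 st.py
```

```text
time: 5.1
tool_pos: [417.9, 347.1, 875.8]
tcp_rot: [138.5, 4.6, 129.5]
ft_force: [-0.0, -0.9, 0.1]
finger_gap: 42.5
[ 34.32  -2.75  31.9   -0.03 109.19  -6.95] [417.86 347.09 875.8 ] [138.55   4.63 129.51] [-0.04 -0.92  0.12] 42.544678247365944
```

```bash
cat > mv.py <<'E'
# prints shift (cm, tool axes) and rotvec to a target pose (from measured pose)
from h import *
from scipy.spatial.transform import Rotation as R
def go(target,yaw,n=1,g=.5):
    s=telemetry.sense();M=R.from_euler('xyz',s['tcp_rot'],degrees=True)
    T=R.from_euler('xyz',[180,0,yaw],degrees=True)
    d=M.inv().apply(np.array(target)-s['tool_pos'])/10;w=(M.inv()*T).as_rotvec()
    for k in range(1,n+1): print([np.round(d*k/n,2).tolist(),np.round(w*k/n,3).tolist(),g],end=',')
    print()
E
python3 -c "
from mv import *
go([563.5,427,200],131,16)"
```

```text
[[0.15, -2.03, 3.84], [0.045, 0.005, 0.0], 0.5],[[0.3, -4.07, 7.68], [0.09, 0.011, 0.001], 0.5],[[0.44, -6.1, 11.53], [0.135, 0.016, 0.001], 0.5],[[0.59, -8.13, 15.37], [0.181, 0.022, 0.001], 0.5],[[0.74, -10.16, 19.21], [0.226, 0.027, 0.001], 0.5],[[0.89, -12.2, 23.05], [0.271, 0.033, 0.002], 0.5],[[1.03, -14.23, 26.9], [0.316, 0.038, 0.002], 0.5],[[1.18, -16.26, 30.74], [0.361, 0.043, 0.002], 0.5],[[1.33, -18.3, 34.58], [0.406, 0.049, 0.002], 0.5],[[1.48, -20.33, 38.42], [0.451, 0.054, 0.003], 0.5],[[1.63, -22.36, 42.27], [0.496, 0.06, 0.003], 0.5],[[1.77, -24.4, 46.11], [0.542, 0.065, 0.003], 0.5],[[1.92, -26.43, 49.95], [0.587, 0.07, 0.003], 0.5],[[2.07, -28.46, 53.79], [0.632, 0.076, 0.004], 0.5],[[2.22, -30.49, 57.63], [0.677, 0.081, 0.004], 0.5],[[2.37, -32.53, 61.48], [0.722, 0.087, 0.004], 0.5],
```

```bash
python3 -m inch '[[[0.15,-2,3.8],[0.045,0.005,0],0.5],[[0.3,-4.1,7.7],[0.09,0.011,0],0.5],[[0.4,-6.1,11.5],[0.135,0.016,0],0.5],[[0.6,-8.1,15.4],[0.18,0.022,0],0.5],[[0.7,-10.2,19.2],[0.226,0.027,0],0.5],[[0.9,-12.2,23],[0.27,0.033,0.002],0.5],[[1,-14.2,26.9],[0.316,0.038,0.002],0.5],[[1.2,-16.3,30.7],[0.36,0.043,0.002],0.5],[[1.3,-18.3,34.6],[0.406,0.049,0.002],0.5],[[1.5,-20.3,38.4],[0.45,0.054,0.003],0.5],[[1.6,-22.4,42.3],[0.496,0.06,0.003],0.5],[[1.8,-24.4,46.1],[0.542,0.065,0.003],0.5],[[1.9,-26.4,50],[0.587,0.07,0.003],0.5],[[2.1,-28.5,53.8],[0.632,0.076,0.004],0.5],[[2.2,-30.5,57.6],[0.677,0.081,0.004],0.5],[[2.4,-32.5,61.5],[0.722,0.087,0.004],0.5],[[2.4,-32.5,61.5],[0.722,0.087,0.004],0.5]]'; python3 st.py
python3 - <<'E'
from h import *
for n in("scene","top"): cv2.imwrite(f"pics/{n}2.png",viewer.snapshot(n)[:,:,::-1])
a=cv2.imread('pics/scene2.png')[60:260,320:520];b=cv2.imread('pics/top2.png')[110:310,120:320]
cv2.imwrite('pics/e1.png',np.hstack([cv2.resize(x,None,fx=2,fy=2,interpolation=cv2.INTER_CUBIC) for x in(a,b)]))
E
```

```text
time: 6.8
tool_pos: [563.9, 419.3, 186.7]
tcp_rot: [-178.9, -0.1, 130.5]
ft_force: [-1.0, -0.3, -2.3]
finger_gap: 42.4
[32.48 26.   68.99 -0.05 86.14 -8.  ] [563.87 419.26 186.67] [-178.88   -0.11  130.48] [-0.97 -0.28 -2.28] 42.3812519600622
```

View pics/e1.png

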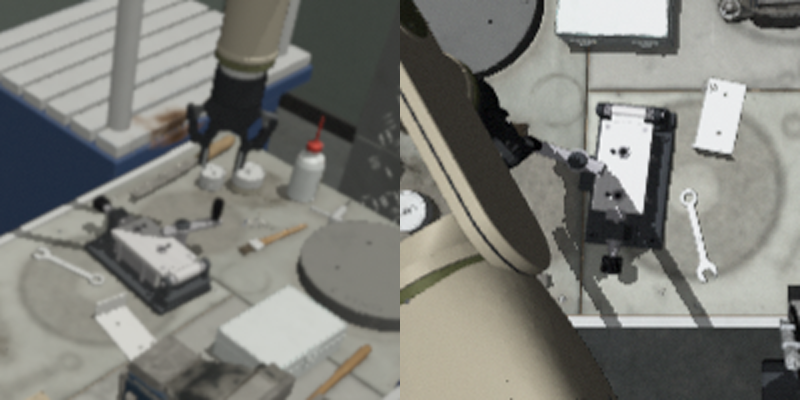

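```bash
python3 st.py
python3 - <<'E'
from h import *
np.set_printoptions(precision=1,suppress=True)
t=lambda u,v:(160+u/5-.4,140+v/5-.4);s=lambda u,v:(330+u/5-.4,140+v/5-.4)
print(onz('top',t(128,207),95),onz('top',t(121,204),113),onz('scene',s(494,101),113),onz('scene',s(493,123),93))
# hypothesised jig pose overlay
O=None
im=cv2.imread('pics/top0.png');im2=cv2.imread('pics/scene0.png')
th=np.radians(-5);Rz=np.array([[np.cos(th),-np.sin(th)],[np.sin(th),np.cos(th)]])
kn=np.array([404.8,330]);org=kn-Rz@[-126,0];print('origin',org)
def W(x,y,z): return [*(org+Rz@[x,y]),z]
pts=[W(x,y,14) for x in(-100,100) for y in(-55,55)]+[W(-126,0,56.5),W(10,58,84),W(10+60*np.sin(.25),58+60*np.cos(.25),113),W(10+60*np.sin(.25),58+60*np.cos(.25),75)]
for n,i,x0,y0,f in(('top',im,160,140,'o1'),('scene',im2,330,140,'o2')):
    c=cv2.resize(i[y0:y0+115,x0:x0+150 if n=='top' else x0+120],None,fx=5,fy=5,interpolation=cv2.INTER_CUBIC)
    for p in proj(n,pts): cv2.circle(c,tuple(int(round(v)) for v in (p-[x0,y0]+.4)*5),3,(0,0,255),-1)
    cv2.imwrite(f'pics/{f}.png',c)
E
```

```text
[32.51 25.28 68.69 -0.04 86.22 -8.  ] [566.51 421.51 198.3 ] [-179.81    0.01  130.52] [-0.06 -0.58  1.93] 42.86944954796586
[565.6 434.1  95. ] [564.3 430.9 113. ] [564.9 425.8 113. ] [564.6 430.2  93. ]
origin [530.3 319. ]
```

View pics/o1.png

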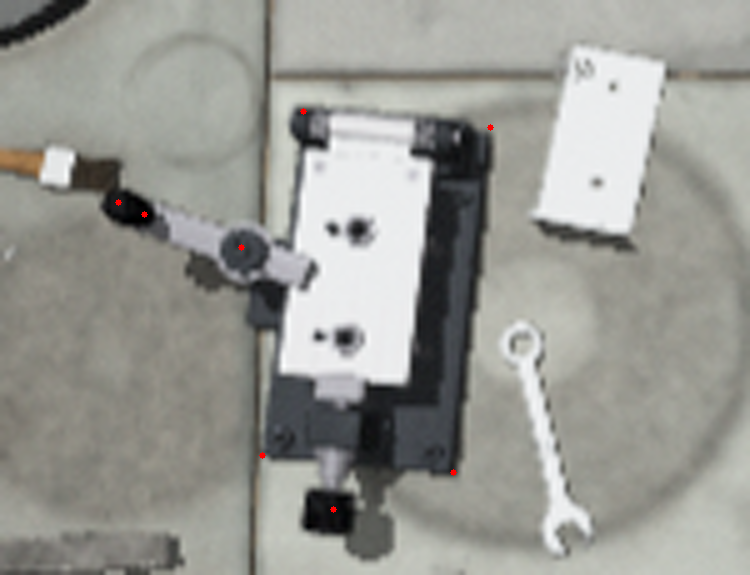

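View pics/o2.png

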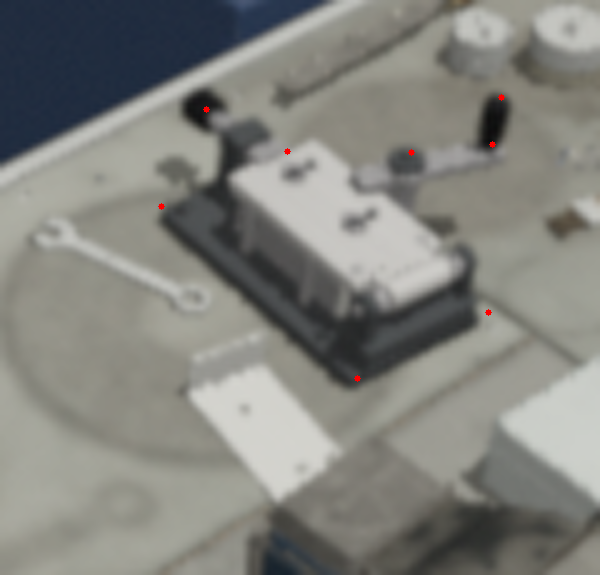

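```bash
python3 -c "
from mv import *
go([565,430.5,130],131,1)
go([565,430.5,92],131,1)"
```

```text
[[0.78, 0.49, 6.83], [-0.003, 0.0, -0.008], 0.5],
[[0.78, 0.5, 10.63], [-0.003, 0.0, -0.008], 0.5],
```

```bash
python3 -m inch '[[[0.4,0.2,3.4],[0,0,0],0.5],[[0.8,0.5,6.5],[0,0,0],0.5],[[0.8,0.5,8],[0,0,0],0.5],[[0.8,0.5,9.5],[0,0,0],0.5],[[0.8,0.5,10.6],[0,0,0],0.5],[[0.8,0.5,10.6],[0,0,0],0.5],[[0.8,0.5,10.6],[0,0,0],0.5]]'; python3 st.py
python3 - <<'E'
from h import *
for n in("scene","top"): cv2.imwrite(f"pics/{n}3.png",viewer.snapshot(n)[:,:,::-1])
a=cv2.imread('pics/scene3.png')[110:230,370:490];b=cv2.imread('pics/top3.png')[130:250,160:280]
cv2.imwrite('pics/e2.png',np.hstack([cv2.resize(x,None,fx=3.3,fy=3.3,interpolation=cv2.INTER_CUBIC) for x in(a,b)]))
E
```

```text
time: 7.6
tool_pos: [566.9, 432.4, 97.7]
tcp_rot: [179.8, 0.1, 130.6]
ft_force: [0.1, -0.2, 1.1]
finger_gap: 42.4
[33.24 30.05 73.13 -0.04 76.57 -7.31] [566.91 432.42  97.67] [179.75   0.07 130.56] [ 0.14 -0.21  1.06] 42.37139639096128
```

View pics/e2.png

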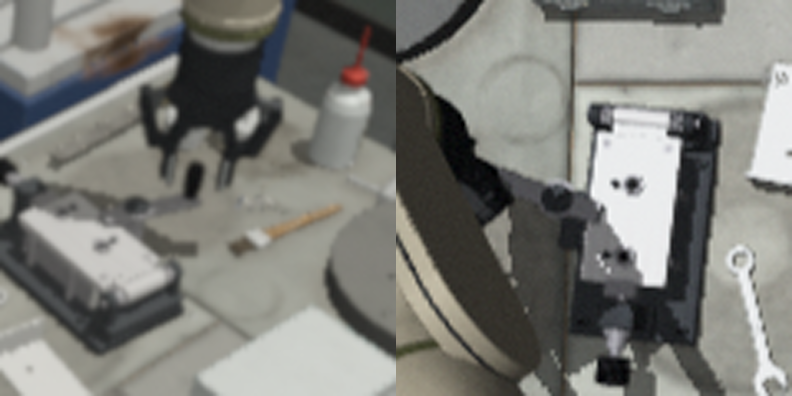

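```bash
python3 -m inch '[[[0,0,0.2],[0,0,0],0.5],[[0,0,0.2],[0,0,0],0.15],[[0,0,0.2],[0,0,0],0.15],[[0,0,0.2],[0,0,0],0.1],[[0,0,0.2],[0,0,0],0.1],[[0,0,0.2],[0,0,0],0.1]]' 30; python3 st.py
```

```text
time: 8.3
tool_pos: [566.3, 432.2, 94.7]
tcp_rot: [179.8, 0.1, 130.6]
ft_force: [-2.7, -3.0, 3.5]
finger_gap: 17.6
[33.25 30.2  73.25 -0.04 76.39 -7.31] [566.32 432.17  94.69] [179.85   0.06 130.57] [-2.67 -2.98  3.47] 17.605058871654172
```

Run:
```python
import numpy as np
from scipy.spatial.transform import Rotation as R
M=R.from_euler('xyz',[179.85,.06,130.57],degrees=True)
th=np.radians(-5);Rz=np.array([[np.cos(th),-np.sin(th)],[np.sin(th),np.cos(th)]])
a0=.268;f=lambda a:Rz@(60*np.array([np.sin(a),np.cos(a)]))
for a in np.linspace(a0,1.42,15)[1:]:
    d=f(a)-f(a0); print([np.round(M.inv().apply([*d,0])/10,2).tolist(),[0,0,0],.1],end=',')
```

```text
[[-0.44, 0.22, 0.0], [0, 0, 0], 0.1],[[-0.9, 0.41, 0.0], [0, 0, 0], 0.1],[[-1.37, 0.55, 0.0], [0, 0, 0], 0.1],[[-1.85, 0.66, 0.0], [0, 0, 0], 0.1],[[-2.34, 0.73, 0.0], [0, 0, 0], 0.1],[[-2.83, 0.76, 0.0], [0, 0, 0], 0.1],[[-3.33, 0.74, 0.01], [0, 0, 0], 0.1],[[-3.82, 0.69, 0.01], [0, 0, 0], 0.1],[[-4.3, 0.59, 0.01], [0, 0, 0], 0.1],[[-4.78, 0.46, 0.01], [0, 0, 0], 0.1],[[-5.24, 0.29, 0.01], [0, 0, 0], 0.1],[[-5.69, 0.08, 0.01], [0, 0, 0], 0.1],[[-6.11, -0.17, 0.01], [0, 0, 0], 0.1],[[-6.52, -0.45, 0.01], [0, 0, 0], 0.1],
```

```bash
python3 -m inch '[[[-0.44,0.22,0],[0,0,0],0.1],[[-0.9,0.41,0],[0,0,0],0.1],[[-1.37,0.55,0],[0,0,0],0.1],[[-1.85,0.66,0],[0,0,0],0.1],[[-2.34,0.73,0],[0,0,0],0.1]]'; python3 st.py
```

```text
time: 8.8
tool_pos: [585.6, 420.4, 94.6]
tcp_rot: [179.9, -0.1, 130.6]
ft_force: [-9.4, 1.8, 4.8]
finger_gap: 17.4
[31.54 31.55 71.43  0.12 76.95 -9.09] [585.65 420.36  94.57] [179.91  -0.1  130.6 ] [-9.35  1.75  4.8 ] 17.377524579858466
```

```bash
python3 -m inch '[[[-0.49,0.03,0],[0,0,0],0.1],[[-0.99,0.01,0],[0,0,0],0.1],[[-1.48,-0.04,0],[0,0,0],0.1],[[-1.96,-0.14,0],[0,0,0],0.1],[[-2.44,-0.27,0],[0,0,0],0.1],[[-2.9,-0.44,0],[0,0,0],0.1],[[-3.35,-0.65,0],[0,0,0],0.1],[[-3.77,-0.9,0],[0,0,0],0.1],[[-4.18,-1.18,0],[0,0,0],0.1],[[-4.18,-1.18,0],[0,0,0],0.1]]'; python3 st.py
python3 - <<'E'
from h import *
for n in("scene","top"): cv2.imwrite(f"pics/{n}4.png",viewer.snapshot(n)[:,:,::-1])
a=cv2.imread('pics/scene4.png')[110:230,370:490];b=cv2.imread('pics/top4.png')[130:250,160:280]
cv2.imwrite('pics/e3.png',np.hstack([cv2.resize(x,None,fx=3.3,fy=3.3,interpolation=cv2.INTER_CUBIC) for x in(a,b)]))
E
```

```text
time: 9.8
tool_pos: [609.8, 381.3, 95.2]
tcp_rot: [179.2, 0.2, 130.5]
ft_force: [21.0, 9.0, -10.9]
finger_gap: 17.3
[ 27.94  30.6   72.65  -0.02  75.95 -12.54] [609.84 381.26  95.24] [179.22   0.2  130.49] [ 21.02   9.01 -10.91] 17.313244972141703
```

View pics/e3.png

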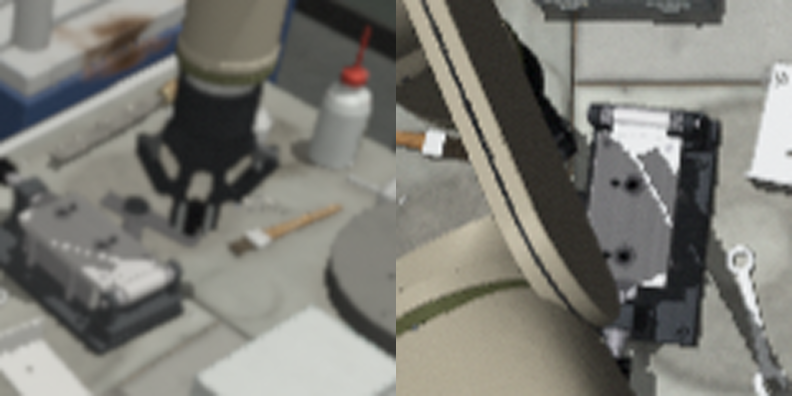

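```bash
python3 -m inch '[[[0,0,0],[0,0,0],0.45],[[0,0,0],[0,0,0],0.45],[[0,0,0],[0,0,0],0.45],[[0,0,-1.5],[0,0,0],0.45],[[0,0,-3.5],[0,0,0],0.45],[[0,0,-7],[0,0,0],0.5],[[0,0,-11],[0,0,0.12],0.5],[[0,0,-15],[0,0,0.25],0.5],[[-1,-1,-17],[0,0,0.25],0.5]]'; python3 st.py
python3 - <<'E'
from h import *
for n in("scene","top"): cv2.imwrite(f"pics/{n}5.png",viewer.snapshot(n)[:,:,::-1])
a=cv2.imread('pics/scene5.png')[110:230,370:490];b=cv2.imread('pics/top5.png')[130:250,160:280]
cv2.imwrite('pics/e4.png',np.hstack([cv2.resize(x,None,fx=3.3,fy=3.3,interpolation=cv2.INTER_CUBIC) for x in(a,b)]))
E
```

```text
time: 10.8
tool_pos: [604.6, 367.2, 271.0]
tcp_rot: [179.4, -0.0, 116.2]
ft_force: [0.7, 0.3, 1.0]
finger_gap: 42.4
[27.11 23.29 63.69  0.02 92.41  0.92] [604.62 367.24 270.96] [179.39  -0.03 116.2 ] [0.66 0.29 1.03] 42.4279195451242
```

View pics/e4.png

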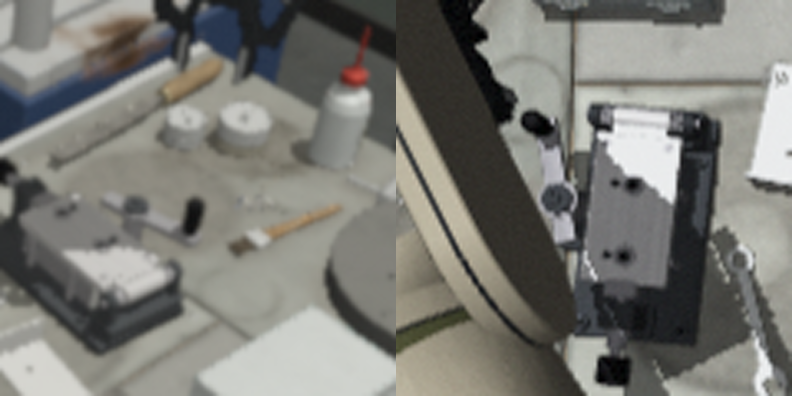

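```bash
python3 - <<'E'
from h import *
np.set_printoptions(precision=1,suppress=True)
c=lambda u,v:(160+(u-396)/3.3-.35,130+v/3.3-.35)
h=onz('top',c(538,123),96);p=onz('top',c(558,198),83);n=onz('top',c(565,243),73)
print(h,p,n)
for d in (h-p,p-n): print(np.arctan2(d[0],d[1])-np.radians(5)*(-1)*0 , 'a=',np.pi/2-(np.arctan2(d[1],d[0])+np.radians(5)))
# scene
s=lambda u,v:(370+u/3.3-.35,110+v/3.3-.35)
h=onz('scene',s(194,215),93);p=onz('scene',s(136,205),84);d=h-p;print(h,p,'a=',np.pi/2-(np.arctan2(d[1],d[0])+np.radians(5)))
k=onz('top',c(612,370),56.5);print('knob',k)
E
python3 -c "
from mv import *
go([404.5,330.5,160],175,6,1.0)"
```

```text
[603.5 388.   96. ] [543.8 373.8  83. ] [507.8 370.   73. ]
1.3374031093169492 a= 1.2501366467172328
1.4655225251263706 a= 1.378256062526654
[601.8 389.1  93. ] [549.8 366.4  84. ] a= 1.0724510541269996
knob [404.  332.8  56.5]
[[0.98, -3.28, 1.81], [0.002, 0.001, -0.17], 1.0],[[1.96, -6.56, 3.61], [0.003, 0.002, -0.341], 1.0],[[2.95, -9.83, 5.42], [0.005, 0.003, -0.511], 1.0],[[3.93, -13.11, 7.23], [0.007, 0.004, -0.682], 1.0],[[4.91, -16.39, 9.03], [0.008, 0.006, -0.852], 1.0],[[5.89, -19.67, 10.84], [0.01, 0.007, -1.023], 1.0],
```

Run:
```python
from h import *
np.set_printoptions(precision=1,suppress=True)
pv=np.array([545.3,375.9]);th=np.radians(-5);Rz=np.array([[np.cos(th),-np.sin(th)],[np.sin(th),np.cos(th)]])
a=cv2.imread('pics/scene5.png')[145:205,385:445];b=cv2.imread('pics/top5.png')[155:215,185:245]
out=[]
for n,i,x0,y0 in(('scene',a,385,145),('top',b,185,155)):
    c=cv2.resize(i,None,fx=6.6,fy=6.6,interpolation=cv2.INTER_CUBIC)
    for A,col in((1.15,(0,255,0)),(1.3,(0,255,255)),(1.45,(0,0,255))):
        d=Rz@[np.sin(A),np.cos(A)]
        P=[[*(pv+60*d),113],[*(pv+60*d),73],[*(pv-35*d),73],[*pv,84]]
        q=((proj(n,P)-[x0,y0]+.5)*6.6).astype(int)
        for k in range(4): cv2.circle(c,tuple(map(int,q[k])),3,col,-1)
    out.append(c)
cv2.imwrite('pics/e5.png',np.hstack(out))
```

```text
(no output)
```

View pics/e5.png

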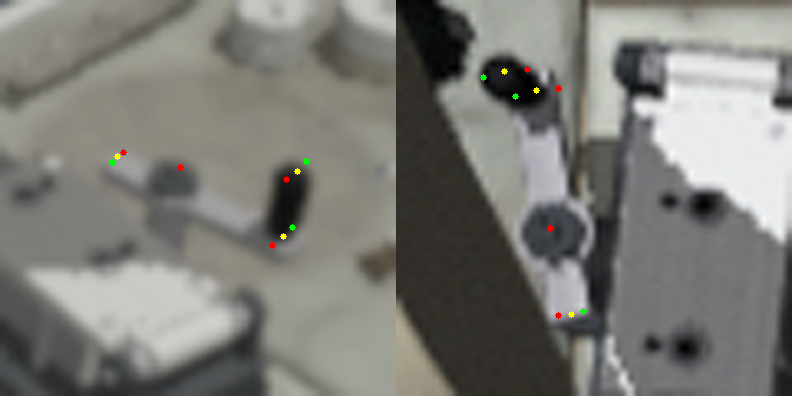

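```bash
python3 -c "
from mv import *
go([604,387.5,135],175,8,.55)"
```

```text
[[0.27, 0.09, 1.7], [0.001, 0.001, -0.128], 0.55],[[0.53, 0.18, 3.39], [0.002, 0.002, -0.256], 0.55],[[0.8, 0.26, 5.09], [0.004, 0.002, -0.384], 0.55],[[1.07, 0.35, 6.79], [0.005, 0.003, -0.511], 0.55],[[1.33, 0.44, 8.48], [0.006, 0.004, -0.639], 0.55],[[1.6, 0.53, 10.18], [0.007, 0.005, -0.767], 0.55],[[1.86, 0.62, 11.88], [0.009, 0.006, -0.895], 0.55],[[2.13, 0.7, 13.57], [0.01, 0.007, -1.023], 0.55],
```

```bash
python3 -m inch '[[[0.3,0.1,1.7],[0,0,-0.128],0.55],[[0.5,0.2,3.4],[0,0,-0.256],0.55],[[0.8,0.3,5.1],[0,0,-0.384],0.55],[[1.1,0.4,6.8],[0,0,-0.511],0.55],[[1.3,0.4,8.5],[0,0,-0.639],0.55],[[1.6,0.5,10.2],[0,0,-0.767],0.55],[[1.9,0.6,11.9],[0,0,-0.895],0.55],[[2.1,0.7,13.5],[0,0,-1.023],0.55],[[2.1,0.7,13.5],[0,0,-1.023],0.55]]'; python3 -c "
from mv import *
go([604,387.5,93],175,1,.55)"; python3 st.py
```

```text
time: 11.8
tool_pos: [598.3, 385.9, 123.8]
tcp_rot: [-179.8, -0.3, 175.1]
ft_force: [-0.6, -1.2, -0.9]
finger_gap: 47.0
[[-0.57, 0.22, 3.08], [-0.003, -0.004, 0.002], 0.55],
[ 28.71  29.11  71.55  -0.02  79.65 -56.42] [598.28 385.9  123.81] [-179.81   -0.25  175.13] [-0.57 -1.15 -0.86] 46.976564375616846
```

```bash
python3 -m inch '[[[0,0,0],[0,0,0],0.55],[[0,0,0],[0,0,0],0.55]]'; python3 -c "
from mv import *
go([604,387.5,93],175,1,.55)"
```

```text
time: 12.0
tool_pos: [601.5, 387.4, 130.2]
tcp_rot: [179.9, 0.2, 174.7]
ft_force: [0.4, -0.6, 0.5]
finger_gap: 47.2
[[-0.24, 0.02, 3.72], [0.002, 0.003, -0.005], 0.55],
```

Lower, grip and move along the tangent (tool y is jig ±y).

```bash
python3 -m inch '[[[-0.2,0,1.2],[0,0,0],0.55],[[-0.2,0,2.5],[0,0,0],0.55],[[-0.2,0,3.7],[0,0,0],0.55],[[-0.2,0,3.7],[0,0,0],0.55],[[-0.2,0,3.7],[0,0,0],0.1],[[-0.2,0,3.7],[0,0,0],0.1],[[-0.2,0,3.7],[0,0,0],0.1],[[-0.2,0,3.7],[0,0,0],0.1]]' 30; python3 st.py
```

```text
time: 12.8
tool_pos: [603.6, 387.7, 93.1]
tcp_rot: [179.9, 0.2, 174.9]
ft_force: [0.5, 1.1, -0.5]
finger_gap: 17.4
[ 28.63  30.96  72.39  -0.01  76.42 -56.22] [603.56 387.73  93.07] [179.88   0.2  174.85] [ 0.48  1.12 -0.51] 17.41410065219187
```

```bash
python3 -m inch '[[[0,-0.3,0],[0,0,0],0.1],[[-0.1,-0.6,0],[0,0,0],0.1],[[-0.2,-0.95,0],[0,0,0],0.1],[[-0.2,-0.95,0],[0,0,0],0.1],[[-0.2,-0.95,0],[0,0,0],0.1]]'; python3 st.py
```

```text
time: 13.3
tool_pos: [605.4, 379.0, 93.2]
tcp_rot: [179.8, 0.3, 174.8]
ft_force: [5.8, 5.8, -3.5]
finger_gap: 17.4
[ 27.91  30.34  73.21   0.04  76.06 -56.93] [605.42 378.98  93.23] [179.75   0.3  174.84] [ 5.76  5.85 -3.47] 17.363341880679908
```

```bash
python3 -m inch '[[[0,0,0],[0,0,0],0.5],[[0,0,0],[0,0,0],0.5],[[0,0,0],[0,0,0],0.5],[[0,0,-1.5],[0,0,0],0.5],[[0,0,-4],[0,0,0],0.5],[[0,0,-8],[0,0,0],0.6],[[0,0,-11],[0,0,0],0.7],[[0,0,-11],[0,0,0],0.7]]'; python3 st.py; python3 -c "
from mv import *
go([404.8,330.5,150],175,5,.75)"
```

```text
time: 14.1
tool_pos: [607.0, 379.2, 211.6]
tcp_rot: [179.6, 0.7, 174.9]
ft_force: [0.1, -0.2, 2.2]
finger_gap: 60.1
[ 27.9   25.44  67.1   -0.02  86.61 -56.95] [607.   379.22 211.55] [179.56   0.72 174.85] [ 0.1  -0.17  2.24] 60.14525282919389
[[3.96, -1.34, 1.17], [0.002, 0.003, -0.001], 0.75],[[7.91, -2.68, 2.34], [0.003, 0.005, -0.001], 0.75],[[11.87, -4.03, 3.51], [0.005, 0.008, -0.002], 0.75],[[15.82, -5.37, 4.68], [0.006, 0.01, -0.002], 0.75],[[19.78, -6.71, 5.86], [0.008, 0.013, -0.003], 0.75],
```

```bash
python3 -m inch '[[[4,-1.3,0.6],[0,0,0],0.75],[[7.9,-2.7,1.5],[0,0,0],0.75],[[11.9,-4,2.5],[0,0,0],0.75],[[15.8,-5.4,4],[0,0,0],0.75],[[19.8,-6.7,5.5],[0,0,0],0.75],[[19.8,-6.7,5.5],[0,0,0],0.75],[[19.8,-6.7,5.5],[0,0,0],0.75],[[19.8,-6.7,5.5],[0,0,0],0.75]]'; python3 st.py
python3 - <<'E'
from h import *
for n in("scene","top"): cv2.imwrite(f"pics/{n}6.png",viewer.snapshot(n)[:,:,::-1])
pv=np.array([545.3,375.9]);th=np.radians(-5);Rz=np.array([[np.cos(th),-np.sin(th)],[np.sin(th),np.cos(th)]])
a=cv2.imread('pics/scene6.png')[120:240,345:465];b=cv2.imread('pics/top6.png')[130:250,170:290]
out=[]
for n,i,x0,y0 in(('scene',a,345,120),('top',b,170,130)):
    c=cv2.resize(i,None,fx=3.3,fy=3.3,interpolation=cv2.INTER_CUBIC)
    for A,col in((1.25,(0,255,0)),(1.43,(0,0,255))):
        d=Rz@[np.sin(A),np.cos(A)]
        P=[[*(pv+60*d),113],[*(pv+60*d),73],[*(pv-35*d),73],[*pv,84]]
        for k in ((proj(n,P)-[x0,y0]+.5)*3.3).astype(int): cv2.circle(c,tuple(map(int,k)),2,col,-1)
    out.append(c)
cv2.imwrite('pics/e6.png',np.hstack(out))
E
```

```text
time: 14.9
tool_pos: [402.6, 329.6, 148.6]
tcp_rot: [179.8, 0.3, 174.8]
ft_force: [-0.1, 0.3, 0.5]
finger_gap: 64.0
[ 33.69  -1.52 104.53  -0.04  76.62 -51.15] [402.57 329.57 148.64] [179.81   0.31 174.85] [-0.09  0.33  0.47] 64.04735458650205
```

View pics/e6.png

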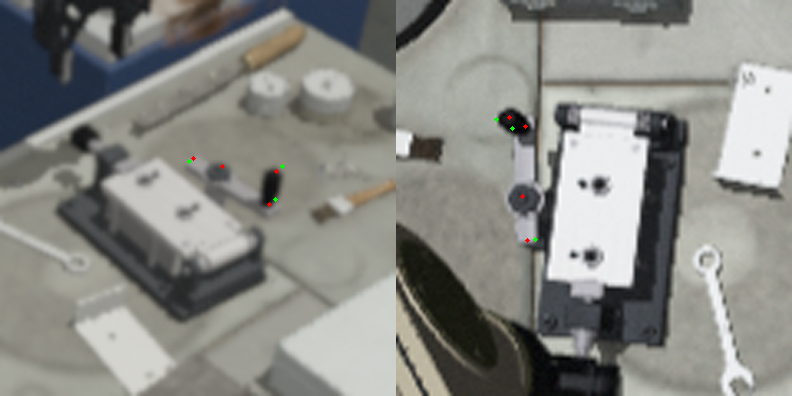

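```bash
python3 -m inch '[[[-0.1,0,3],[0,0,0],0.75],[[-0.2,0.1,6],[0,0,0],0.75],[[-0.2,0.1,8.2],[0,0,0],0.75],[[-0.2,0.1,9.2],[0,0,0],0.75],[[-0.2,0.1,10],[0,0,0],0.75],[[-0.2,0.1,10],[0,0,0],0.75],[[-0.2,0.1,10],[0,0,0],0.75]]'; python3 st.py
python3 - <<'E'
from h import *
for n in("scene","top"): cv2.imwrite(f"pics/{n}7.png",viewer.snapshot(n)[:,:,::-1])
a=cv2.imread('pics/scene7.png')[110:210,330:430];b=cv2.imread('pics/top7.png')[170:270,180:280]
cv2.imwrite('pics/e7.png',np.hstack([cv2.resize(x,None,fx=4,fy=4,interpolation=cv2.INTER_CUBIC) for x in(a,b)]))
E
```

```text
time: 15.7
tool_pos: [404.3, 330.3, 48.0]
tcp_rot: [179.9, 0.2, 174.8]
ft_force: [-0.1, -1.0, -0.0]
finger_gap: 64.0
[ 33.64   6.   108.24  -0.04  65.49 -51.19] [404.29 330.29  48.  ] [179.86   0.23 174.85] [-0.14 -0.97 -0.03] 64.03558868393162
```

View pics/e7.png

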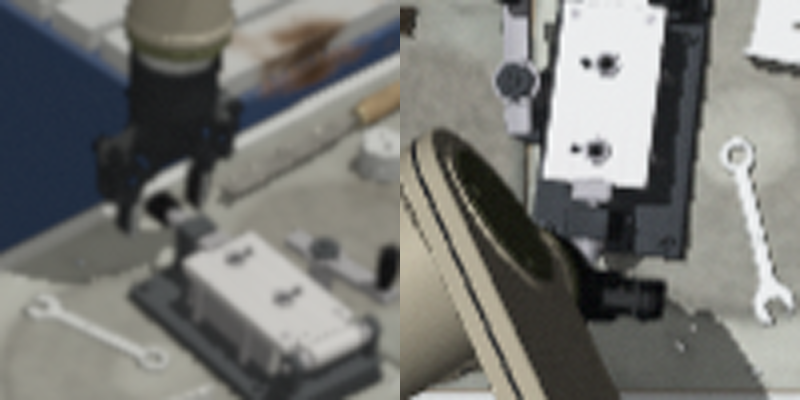

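```bash
python3 -m inch '[[[0,0,0],[0,0,0],0.2],[[0,0,0],[0,0,0],0.2],[[0,0,0],[0,0,0],0.2],[[0,0,0],[0,0,0],0.2],[[0,0,0],[0,0,0],0.2],[[0,0,0],[0,0,0],0.2]]' 70; python3 st.py
```

```text
time: 16.4
tool_pos: [403.7, 330.7, 47.7]
tcp_rot: [179.8, 0.2, 174.9]
ft_force: [-1.8, 4.4, 5.2]
finger_gap: 24.3
[ 33.68   5.99 108.29   0.02  65.45 -51.19] [403.73 330.71  47.69] [179.81   0.2  174.86] [-1.75  4.39  5.23] 24.260910153383655
```

```bash
python3 -m inch '[[[0.3,0,0],[0,0,0],0.2],[[0.6,0,0],[0,0,0],0.2],[[0.9,0,0],[0,0,0],0.2],[[1.2,0,0],[0,0,0],0.2],[[1.2,0,0],[0,0,0],0.2]]'; python3 st.py
```

```text
time: 16.9
tool_pos: [393.6, 331.7, 47.8]
tcp_rot: [179.8, 0.4, 174.8]
ft_force: [9.2, 5.2, -3.4]
finger_gap: 23.8
[ 34.47   4.75 109.61  -0.1   65.17 -50.33] [393.6  331.66  47.75] [179.77   0.42 174.85] [ 9.16  5.24 -3.38] 23.76846418758675
```

```bash
python3 -m inch '[[[0.2,0,0],[0,0,0],0.2],[[0.4,0,0],[0,0,0],0.2],[[0.5,0,0],[0,0,0],0.2],[[0.5,0,0],[0,0,0],0.2],[[0.5,0,0],[0,0,0],0.2]]'; python3 st.py;python3 -m inch '[[[0.1,0,0],[0,0,0],0.2],[[0.2,0,0],[0,0,0],0.2],[[0.2,0,0],[0,0,0],0.2]]'; python3 st.py
```

```text
time: 17.4
tool_pos: [389.2, 332.1, 47.8]
tcp_rot: [179.8, 0.5, 174.8]
ft_force: [11.3, 5.1, -5.4]
finger_gap: 24.1
[ 34.81   4.25 110.14  -0.13  65.09 -49.98] [389.21 332.07  47.76] [179.76   0.47 174.84] [11.26  5.11 -5.45] 24.054343931426647
time: 17.7
tool_pos: [388.7, 332.1, 47.8]
tcp_rot: [179.7, 0.6, 174.8]
ft_force: [18.9, 4.8, -11.4]
finger_gap: 24.4
[ 34.91   4.07 110.33  -0.22  64.95 -49.83] [388.66 332.14  47.84] [179.73   0.63 174.83] [ 18.89   4.77 -11.43] 24.387531502833117
```

```bash
python3 -m inch '[[[0.05,0,0],[0,0,0],0.2],[[0.05,0,0],[0,0,0],0.2],[[0.05,0,0],[0,0,0],0.2],[[0.05,0,0],[0,0,0],0.2],[[0.05,0,0],[0,0,0],0.2],[[0.05,0,0],[0,0,0],0.2],[[0.05,0,0],[0,0,0],0.2],[[0.05,0,0],[0,0,0],0.2],[[0.05,0,0],[0,0,0],0.2],[[0.05,0,0],[0,0,0],0.2],[[0.05,0,0],[0,0,0],0.2],[[0.05,0,0],[0,0,0],0.2]]'; python3 st.py
python3 - <<'E'
from h import *
for n in("scene","top"): cv2.imwrite(f"pics/{n}8.png",viewer.snapshot(n)[:,:,::-1])
a=cv2.imread('pics/scene8.png')[110:230,330:450];b=cv2.imread('pics/top8.png')[150:270,180:300]
cv2.imwrite('pics/e8.png',np.hstack([cv2.resize(x,None,fx=3.3,fy=3.3,interpolation=cv2.INTER_CUBIC) for x in(a,b)]))
E
```

```text
time: 18.9
tool_pos: [388.6, 332.1, 47.8]
tcp_rot: [179.7, 0.7, 174.8]
ft_force: [22.2, 5.3, -13.3]
finger_gap: 24.1
[ 34.92   4.03 110.36  -0.24  64.91 -49.8 ] [388.64 332.15  47.85] [179.72   0.67 174.82] [ 22.16   5.3  -13.31] 24.070691148360567
```

View pics/e8.png

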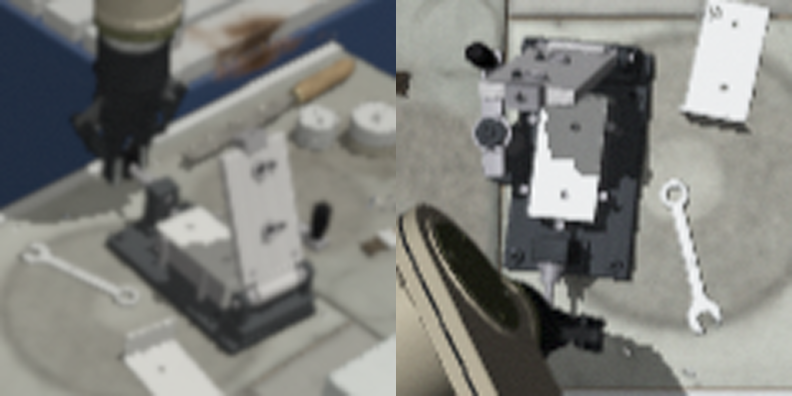

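```bash
python3 -c "
from bench import r
print(r.hand_in())"
```

```text
the job is handed in; nothing more can be done
None
```

The jig's leaf is open, and the gripper still holds the plunger knob fully back. I handed the job in at about 19 s on the robot's clock.

- **Path:** A desk lamp and a drawing board stood in front of the arm, so I lifted it over both to reach the jig. It touched nothing on the way.
- **Clamp:** The first swing stopped at about 1.27 rad because the handle slid in the pads. That was too close to the 1.25 limit, so I took the handle again with the jaws across it and moved it on. It ended at about 1.43 rad by the arm's position, and the last pictures show the strap right off the leaf.
- **Plunger:** I gripped the knob at 70 N and pulled it straight back about 15.1 mm. The force rose to about 22 N, against 11.5 N from the spring alone, so it is firmly on its stop.
- **Last pictures:** The leaf stands open, the bracket is still in its nest, and the finished bracket and spanner look unmoved. I did not re-check the micrometer or oil stone in the last pictures, but the arm passed well above that side of the bench.
- **Disagreement between checks:** My first measurements of the clamp angle from single pictures ranged from 1.07 to 1.38 rad. I relied on overlaying the jig's known dimensions on the pictures and on the arm's position instead.

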